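# Run a train of blanks home in the drilling jig and bolt it in

### The arm

A 7-joint arm with a two-finger parallel gripper is mounted at the origin on the work surface. World frame = base frame: x ahead of the robot, y to its left, z up, the work surface at z = 0. Lengths are in m, angles in rad, forces in N, time in s.
With the tool pointing down it reaches from about 0.4 to 0.85 m from the base axis. Payload 10.4 kg.
Tool frame: the origin (TCP) lies on the centre line of the jaws, within the pads' length; the fingertips stand 8 mm ahead of it and the grasp point (between the pads) lies 11 mm behind it (r.finger_overhang is the distance from the TCP to the fingertips, in m); z points along the fingers, y is the line along which they close (so a half turn about z gives the same grasp; the last joint's range is limited). The gripper opens to 87 mm and grips with 3 to 60 N. Pads are 19 mm wide; open, the fingers measure 117 mm over their backs; the gripper's body (75 mm by 190 mm) begins 51 mm behind the grasp point.
Start: joints at [-1.365, 0.332, -0.065, 1.46, 0.022, 1.35, -0.088], TCP at [0.142, 0.609, 0.231] pointing down, gripper open.
Joint ranges: [-2.6, 2.6], [-0.5, 2.12], [-1.47, 1.34], [0.16, 2.42], [-1.27, 4.41], [0.06, 2.06], [-2.6, 2.6]. Speed limits (rad/s): [2.22, 2.22, 2.79, 2.79, 3.14, 3.14, 3.14].

### API

Orientations are given as a unit quaternion [x, y, z, w].
In Python, from bench import r, vision gives the robot as it stands.
- The arm moves only by the tool drive_tool, never from a script. Its argument "series" is a list of rows, each a list of 2 entries, a list of its own where there are three numbers: the shift along the world's x, y, z in cm, then the turn about the world's z in degrees. A call has exactly 10 rows; each row shifts and turns the commanded pose from where the row before left it; what a row does not reach is not made up. A row lasts 1/8 s, in which the tool goes at most 62.5 mm and 10.7 degrees, less where a joint would pass 70% of its speed; a pose out of reach is approached as far as the arm can. A call with a gripper value outside its range is refused whole. "hand" is the closure, from 0 (fully open) to 1 (shut), set as the call begins (left out, the last holds). The fingers move at their own pace and stop on an object; "newtons" is the grip in N (left out, the last holds). Time passes only in rows, so rows that do not move let the fingers close, or fill a call up. It gives the time, the measured TCP pose, the force, the opening and the grip force at its end, in the units of the state.
- r.read_state(): the state, without advancing time (a new reading comes with each control period).
- vision.camera(name): name is "side" or "top"; returns a dict with "color" (384x512x3 uint8, red, green, blue), "intrinsics" (3x3 intrinsics, pixels), "R" (3x3) and "t" (3): a world point X has camera coordinates R X + t. Camera axes: x right, y down, z forward; pixel columns grow to the right and rows downward; lengths in m; the calibration is good to about 2 mm. A picture is of the moment at which its call begins. There is no depth.
- r.close_job(): hands the job in; it is judged then, once.
The state is a dict: "time": time; "joint_positions": joint angles; "joint_vel": joint speeds; "joint_torque": joint torques, N m; "ee_pos": TCP position; "eef_rot": TCP orientation; "ft_force": force on the tool from outside, world axes, zero at the start; "torque": the same for the moment, N m; "width": finger opening in m; "grip_force": force on a finger pad.
Only numpy, scipy, OpenCV 4.12 (cv2) and the standard library are available. Lean on these libraries where they do the work, as an engineer would, in place of code of your own. Each camera call takes 0.05 s, during which the arm holds its last target. There are 200 camera calls.

### The job

Get the four wooden blanks in the drilling jig ready for drilling: with the fingertips, push the whole row along the rail as one train, blocks kept touching, until it is tight against the red end stop. Then push the orange tab of the slide bolt all the way in, so that the bolt lies across the rail behind the last block. Only push: do not pinch or lift the blocks or the tab, and leave the other things on the bench where they are.

Things in the scene. Friction and masses are not known exactly. Their poses are not given: they have to be found in the camera images.
- jig: Fixed jig: blue plate 270 (x) x 420 (y) x 12 mm carrying a 400 mm aluminium channel rail along its y axis at x = 0. Origin on the bench under the rail's middle; +x away from the robot, +y along the rail to the red stop. Channel floor 16 mm above the bench, 41 mm wide inside; side walls 6 mm thick, tops at 26 mm; open at y = -200 mm.
- stop_face (a point): Middle of the red stop's face, 36 mm above the bench, at jig x = 0, y = +175 mm, where the front block must touch; axes as the jig's. The stop is 62 mm wide, its top 58 mm above the bench. The row starts touching, its front 40 to 110 mm short of this face.
- bolt_bridge (a point): Top of the steel bridge over the slide bolt, 48 mm above the bench, at jig x = -39, y = -16 mm; axes as the jig's. Bridge and bolt bed are 30 mm wide (y); the bridge spans x = -46 to -32 mm, the dark bed x = -106 to -28 mm, top at 30 mm. The bolt crosses the rail with its edge 5 mm behind the rear of a row that is home; before that the blocks bar its way.
- block1: A light wooden block like its three fellows, 38 mm wide (its x) by 45 mm long (its y, along the rail) by 40 mm high, about 50 g, a dark dot in the middle of its top. Origin at the centre of its underside, axes as the jig's. The four names stand in the row in any order.
- block2: A light wooden block like its three fellows, 38 mm wide (its x) by 45 mm long (its y, along the rail) by 40 mm high, about 50 g, a dark dot in the middle of its top. Origin at the centre of its underside, axes as the jig's. The four names stand in the row in any order.
- block3: A light wooden block like its three fellows, 38 mm wide (its x) by 45 mm long (its y, along the rail) by 40 mm high, about 50 g, a dark dot in the middle of its top. Origin at the centre of its underside, axes as the jig's. The four names stand in the row in any order.
- block4: A light wooden block like its three fellows, 38 mm wide (its x) by 45 mm long (its y, along the rail) by 40 mm high, about 50 g, a dark dot in the middle of its top. Origin at the centre of its underside, axes as the jig's. The four names stand in the row in any order.
- bolt (a joint): Travel of the slide bolt in m: 0 drawn back (clear of the rail), 0.058 pushed fully in against its end. It slides along the jig's +x, stays where it is left, and takes about 2 N to move. The bar is 12 mm square, 30 to 42 mm above the bench; its tip lies at jig x = -45 mm + travel.
- bolt_tab (a point): Middle of the pushing face of the orange tab (the face on the robot's side, looking to the jig's -x), 48 mm above the bench; moves with the bolt. The tab is an upright plate 34 mm wide (y), 8 mm thick (x), from 30 to 66 mm above the bench. Axes as the jig's.
- dowel_jar: Bystander: small amber jar, 42 mm wide, 50 mm high, on the jig's plate beyond the rail. Origin under its centre.
- screwdriver: Bystander: red-handled screwdriver, 170 mm long, lying on the plate beyond the rail, along it. Origin under its middle.
- offcut: Bystander: dark wooden offcut 50 x 70 x 25 mm on the plate, on the robot's side of the rail near the stop. Origin under its centre.
- glue: Bystander: white glue bottle, 60 mm wide, 170 mm high, on the left of the bench. Origin under its centre.
- mug: Bystander: blue mug, 80 mm wide, 90 mm high, on the left of the bench. Origin under its centre.
- tape: Bystander: yellow tape measure 70 x 38 x 66 mm on the right of the bench. Origin under its centre.
Not all that is in view belongs to the job. Leave any turquoise look-alike of the block3 alone. Leave any pink look-alike of the block1 alone.

How it is judged:
On the way, in this order (a step that is already met when the one before it is completed fails the run):
1. the whole row is home against the red stop while the bolt is still drawn back (y of each of block1, block2, block3, block4 in the frame of jig above 0.0135 m and z of each of block1, block2, block3, block4 in the frame of jig below 0.019 m and value of joint bolt below 0.025 m), for 0.2 s.
2. the bolt is pushed fully in behind the row (y of each of block1, block2, block3, block4 in the frame of jig above 0.0135 m and value of joint bolt above 0.052 m), for 0.2 s.
At the end, for the whole second after the job is handed in: All four blocks stand flat in the channel at rest, closed up against the red stop with less than 4 mm of slack in all, and the bolt is at least 52 of its 58 mm in, across the rail behind them (all of step 2 and z of each of block1, block2, block3, block4 in the frame of jig below 0.019 m and x of block1 in the frame of jig between -0.008 and 0.008 m and x of block2 in the frame of jig between -0.008 and 0.008 m and x of block3 in the frame of jig between -0.008 and 0.008 m and x of block4 in the frame of jig between -0.008 and 0.008 m and angle between each of block1, block2, block3, block4's own z axis and vertical below 0.08 rad and linear speed of each of block1, block2, block3, block4 below 0.01 m/s); the robot touches nothing.
It fails at once if a block is lifted more than 8 mm off the channel floor or tipped (z of any of block1, block2, block3, block4 in the frame of jig above 0.024 m or angle between any of block1, block2, block3, block4's own z axis and vertical above 0.3 rad).
It fails at once if the train comes apart by more than 12 mm (distance between any of block2, block3, block4 and block1 above 0.147 m or distance between any of block3, block4 and block2 above 0.147 m or distance between block4 and block3 above 0.147 m).
It fails at once if a block is pinched between the fingers ((contact force between the fingers and block1 above 0.5 N and x of the grasp point in the frame of block1 between -0.013 and 0.013 m and y of the grasp point in the frame of block1 between -0.016 and 0.016 m and z of the grasp point in the frame of block1 between 0 and 0.054 m) or (contact force between the fingers and block2 above 0.5 N and x of the grasp point in the frame of block2 between -0.013 and 0.013 m and y of the grasp point in the frame of block2 between -0.016 and 0.016 m and z of the grasp point in the frame of block2 between 0 and 0.054 m) or (contact force between the fingers and block3 above 0.5 N and x of the grasp point in the frame of block3 between -0.013 and 0.013 m and y of the grasp point in the frame of block3 between -0.016 and 0.016 m and z of the grasp point in the frame of block3 between 0 and 0.054 m) or (contact force between the fingers and block4 above 0.5 N and x of the grasp point in the frame of block4 between -0.013 and 0.013 m and y of the grasp point in the frame of block4 between -0.016 and 0.016 m and z of the grasp point in the frame of block4 between 0 and 0.054 m)).
It fails at once if the bolt's tab is pinched between the fingers (contact force between the fingers and jig above 0.5 N and x of the grasp point in the frame of bolt_tab between -0.003 and 0.011 m and y of the grasp point in the frame of bolt_tab between -0.016 and 0.016 m and z of the grasp point in the frame of bolt_tab between -0.02 and 0.032 m).
It fails at once if another thing on the bench is moved more than 25 mm (distance of any of dowel_jar, screwdriver, offcut, glue, mug, tape from where it was at the start of the episode above 0.025 m).
It also fails if it takes over 48 s, if anything falls off the work surface, if the arm or the gripper's body presses on something with over 40 N, if the wrist force passes 120 N, or if a joint passes its speed limit or range.

## Working session

There is one attempt and no reset: what is moved stays moved. The work goes in short steps, Python scripts to look and compute and a tool call to move; the robot and the scene stay as the last step left them, time stands still between calls to the robot, and variables do not carry over. Pictures are saved under pics/ and viewed, at most 10 in all, crops included, and the job is handed in when it is done.

Besides the shell and the picture viewer there is one more tool, called by a JSON object that holds its "api" and its "payload". drive_tool: Moves the arm, as the interface text tells. Its arguments: {"type":"object","properties":{"series":{"type":"array"},"hand":{"type":"number"},"newtons":{"type":"number"}},"required":["series"]}

```bash
mkdir -p pics; ls; python3 - <<'E'
from bench import r, vision
import cv2,numpy as np,pickle
d={}
for n in("top","side"):
    c=vision.camera(n);d[n]=c
    cv2.imwrite(f"pics/{n}0.png",cv2.resize(c["color"][:,:,::-1],(800,600),interpolation=cv2.INTER_CUBIC))
    print(n,c["intrinsics"].tolist(),(-c["R"].T@c["t"]).round(3),c["R"].round(3).tolist())
pickle.dump(d,open("v0.pkl","wb"))
s=r.read_state();print(s,r.finger_overhang)
E
```

```text
pics
top [[418.7274938192871, 0.0, 256.7641842571734], [0.0, 418.7274938192871, 186.45421290353158], [0.0, 0.0, 1.0]] [ 0.365 -0.017  1.147] [[0.061, -0.998, -0.002], [-0.974, -0.059, -0.22], [0.22, 0.016, -0.975]]
side [[389.88065530510926, 0.0, 256.70644391353153], [0.0, 389.88065530510926, 189.64789251834034], [0.0, 0.0, 1.0]] [ 0.129 -0.482  0.819] [[0.7, -0.714, -0.011], [-0.525, -0.504, -0.686], [0.484, 0.486, -0.728]]
{'time': 0.1, 'joint_positions': array([-1.36461719,  0.33280315, -0.06467041,  1.46083932,  0.02159503,
        1.34988471, -0.08848619]), 'joint_vel': array([ 0.00025109, -0.00072111,  0.0001488 , -0.00105316,  0.00058533,
       -0.00082834,  0.00017902]), 'joint_torque': array([ 1.40734206e-03, -6.24543285e+01,  2.42890161e-02, -3.90717030e+01,
       -6.14321977e-02,  3.64657142e-02,  3.95200766e-05]), 'ee_pos': array([0.14168735, 0.60839587, 0.22984546]), 'eef_rot': array([ 1.14138464e-01,  9.93464658e-01, -6.18433279e-04, -4.10211484e-05]), 'ft_force': array([-0.34998598,  0.18988373, -0.02299205]), 'torque': array([ 0.01961779,  0.02749371, -0.03496956]), 'grip_force': 0.0, 'width': 0.08691630799418518} 0.008
```

View pics/top0.png

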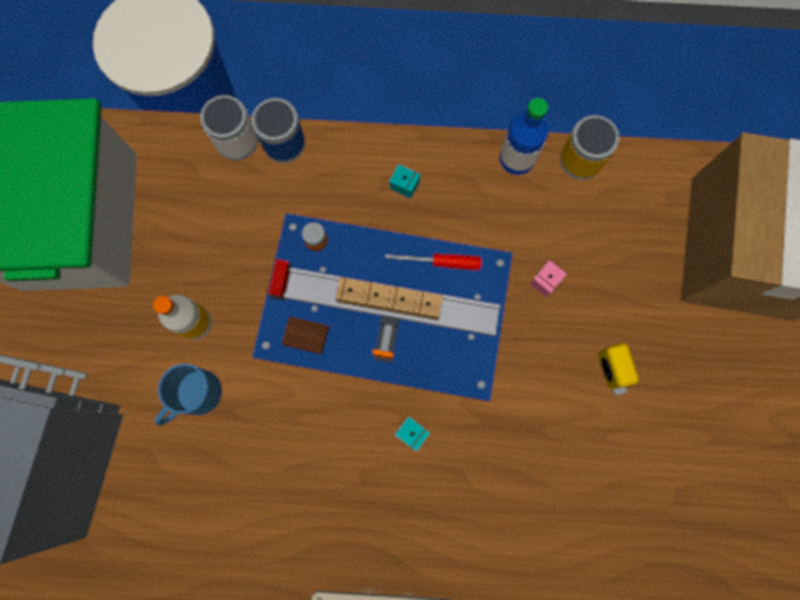

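View pics/side0.png

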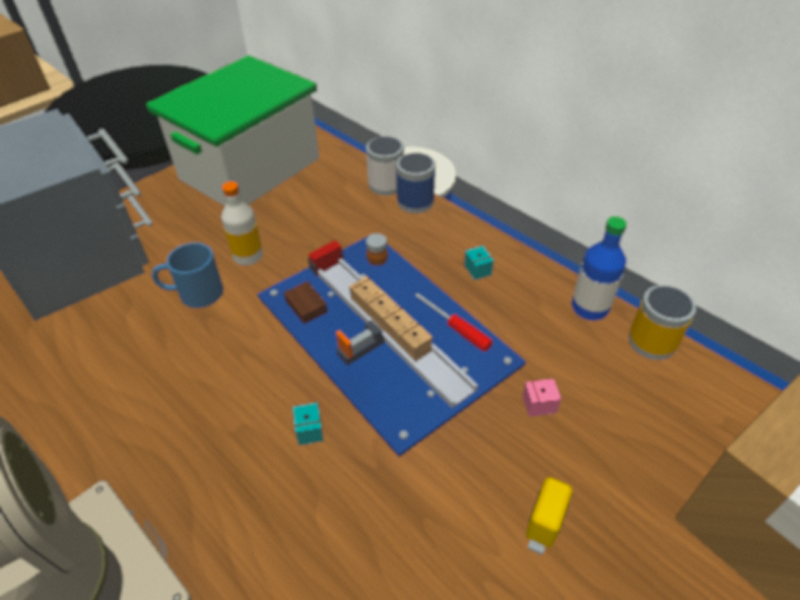

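The top view shows the red stop at (279,279) and four wooden blocks from (352,290) to (430,305), with the orange tab at (383,352). The pink cube (549,277) and the turquoise cubes (405,180) and (412,434) are loose look-alikes outside the rail. The row in the channel fits the description: light wood, touching, one dot on each top.

```bash
cat > h.py <<'E'
import cv2,numpy as np
def cast(c,uv,z):
    uv=np.atleast_2d(uv).astype(float)
    d=np.c_[uv,np.ones(len(uv))]@np.linalg.inv(c["intrinsics"]).T@c["R"]
    o=-c["R"].T@c["t"]
    return o+d*((z-o[2])/d[:,2])[:,None]
def mask(c,lo,hi):
    return cv2.inRange(cv2.cvtColor(c["color"],cv2.COLOR_RGB2HSV),np.array(lo),np.array(hi))
def blobs(m,amin):
    k=cv2.findContours(m,cv2.RETR_EXTERNAL,cv2.CHAIN_APPROX_NONE)[0]
    return sorted([x for x in k if cv2.contourArea(x)>=amin],key=cv2.contourArea,reverse=True)
E
python3 - <<'E'
import pickle,cv2,numpy as np
from h import *
d=pickle.load(open("v0.pkl","rb"))
win={"top":(150,130,345,265),"side":(155,140,345,300)} # x0,y0,x1,y1
for n,c in d.items():
    x0,y0,x1,y1=win[n]; W=np.zeros((384,512),np.uint8);W[y0:y1,x0:x1]=255
    b=blobs(mask(c,(105,150,60),(125,255,255))&W,200)
    p=cast(c,cv2.convexHull(np.vstack(b))[:,0],.012)[:,:2]
    R=cv2.minAreaRect((p*1000).astype(np.float32));print(n,"plate",R,cv2.boxPoints(R).round().tolist())
    for nm,lo,hi,z in(("red",(0,170,60),(4,255,255),.058),("red2",(174,170,60),(180,255,255),.058),("wood",(10,60,120),(20,190,255),.056),("orange",(5,200,130),(14,255,255),.066)):
        for q in blobs(mask(c,lo,hi)&W,12)[:3]:
            px=q[:,0];P=(cast(c,px,z)[:,:2]*1000).astype(np.float32)
            print(nm,cv2.contourArea(q),px.mean(0).round(1),cv2.minAreaRect(P))
im=d["top"]["color"][150:240,165:325,::-1];cv2.imwrite("pics/crop.png",cv2.resize(im,(800,450),interpolation=cv2.INTER_CUBIC))
im=d["side"]["color"][145:265,185:325,::-1];cv2.imwrite("pics/crop2.png",cv2.resize(im,(700,600),interpolation=cv2.INTER_CUBIC))
E
```

```text
top plate ((596.129638671875, 30.413070678710938), (414.4939270019531, 265.5892028808594), 83.15413665771484) [[440.0, -160.0], [703.0, -191.0], [753.0, 220.0], [489.0, 252.0]]
red 155.0 [292. 167.] ((669.0357666015625, -91.0655517578125), (19.520095825195312, 75.79778289794922), 0.3019549548625946)
red 141.5 [178.5 177.7] ((621.2438354492188, 211.60377502441406), (25.981828689575195, 59.56824493408203), 79.28264617919922)
wood 25657.5 [251.4 189.7] ((586.6226806640625, 26.285690307617188), (363.4966735839844, 534.5481567382812), 3.4205689430236816)
orange 21.0 [244.8 225.8] ((501.6590270996094, 25.675411224365234), (29.76678466796875, 8.087890625), 85.3083724975586)
side plate ((593.4622802734375, 28.173309326171875), (413.7896728515625, 264.13031005859375), 83.09530639648438) [[437.0, -161.0], [700.0, -193.0], [749.0, 218.0], [487.0, 249.0]]
red 182.0 [208.2 162.9] ((616.85693359375, 198.77593994140625), (48.061344146728516, 61.97187042236328), 82.49217987060547)
red 140.0 [300.  212.3] ((655.0175170898438, -106.39131164550781), (79.34256744384766, 18.356700897216797), 87.86640930175781)
wood 29089.5 [248.3 223.3] ((581.845947265625, 4.308624267578125), (530.0918579101562, 539.7424926757812), 43.764976501464844)
orange 32.0 [219.5 218.5] ((496.636474609375, 19.670434951782227), (37.15752410888672, 12.383841514587402), 69.03043365478516)
```

View pics/crop.png

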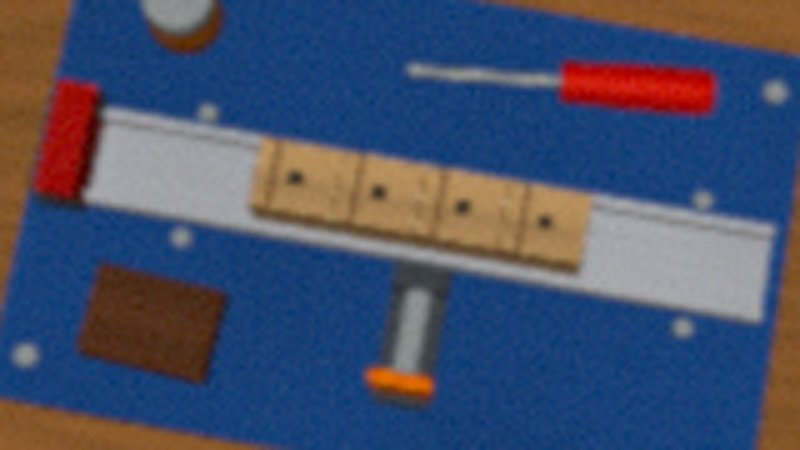

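View pics/crop2.png

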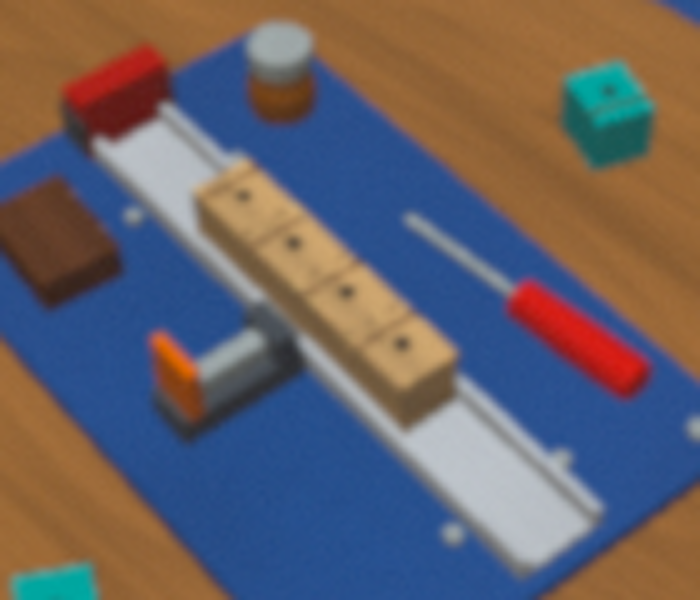

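Top crop: the block dots are at crop (296,178), (378,192), (463,207) and (545,221), four wooden blocks touching in the channel. The tab is at (400,380) and the bolt is drawn back. Side crop: the rear face of the last block is at about (430,390), with a clear channel behind it.

```bash
python3 - <<'E'
import pickle,cv2,numpy as np
from h import *
d=pickle.load(open("v0.pkl","rb"))
a=np.radians(-6.87);X=np.array([np.cos(a),np.sin(a)]);Y=np.array([-X[1],X[0]]);C=np.array([.5948,.0293])
def show(n,v,uv,s,o,z):
    p=cast(d[v],(np.array(uv)+.5)/s-.5+np.array(o),z)[:,:2]
    print(n,v,p.round(4).tolist(),"jig",np.c_[(p-C)@X,(p-C)@Y].round(4).tolist())
T=("top",);o1=(165,150);o2=(185,145)
show("dots","top",[(296,178),(378,192),(463,207),(545,221)],5,o1,.056)
show("dots","side",[(244,196),(294,244),(347,293),(402,343)],5,o2,.056)
show("reartop","top",[(592,197),(584,262)],5,o1,.056)
show("reartop","side",[(457,352),(408,398)],5,o2,.056)
show("railend wall tops","top",[(773,230),(762,318)],5,o1,.026)
show("railend walltops","side",[(602,512),(527,570)],5,o2,.026)
show("stop top","top",[(54,81),(98,87),(84,198),(37,192)],5,o1,.058)
show("tab top","top",[(370,369),(436,375)],5,o1,.066)
show("tab top","side",[(153,333),(165,331),(201,386)],5,o2,.066)
E
```

```text
dots top [[0.6086, 0.0886], [0.6036, 0.0443], [0.5982, -0.0014], [0.5932, -0.0455]] jig [[0.0066, 0.0606], [0.007, 0.016], [0.007, -0.0301], [0.0073, -0.0744]]
dots side [[0.6079, 0.0896], [0.602, 0.0443], [0.5969, -0.0006], [0.5922, -0.0446]] jig [[0.0058, 0.0615], [0.0053, 0.0158], [0.0056, -0.0294], [0.0063, -0.0736]]
reartop top [[0.6078, -0.0698], [0.5723, -0.0672]] jig [[0.0247, -0.0968], [-0.0108, -0.0985]]
reartop side [[0.6072, -0.0687], [0.5686, -0.0712]] jig [[0.0241, -0.0958], [-0.014, -0.1029]]
railend wall tops top [[0.6019, -0.1708], [0.553, -0.1662]] jig [[0.031, -0.1978], [-0.0181, -0.1991]]
railend walltops side [[0.6004, -0.1723], [0.5496, -0.168]] jig [[0.0297, -0.1995], [-0.0213, -0.2013]]
stop top top [[0.6539, 0.223], [0.652, 0.199], [0.5905, 0.2004], [0.5923, 0.2257]] jig [[0.0355, 0.1994], [0.0365, 0.1753], [-0.0247, 0.1693], [-0.026, 0.1947]]
tab top top [[0.5073, 0.0414], [0.5062, 0.007]] jig [[-0.0883, 0.0016], [-0.0853, -0.0327]]
tab top side [[0.5036, 0.0449], [0.5087, 0.0415], [0.4974, 0.0021]] jig [[-0.0924, 0.0046], [-0.0869, 0.0018], [-0.0934, -0.0386]]
```

```bash
python3 - <<'E'
import pickle,numpy as np
from h import *
d=pickle.load(open("v0.pkl","rb"))
k=.64
t,s=d["top"],d["side"]
print("box bottom top",cast(t,np.array([(120,412),(85,540)])*k,0).round(3).tolist())
print("box bottom side",cast(s,np.array([(147,262),(45,318)])*k,0).round(3).tolist())
P=lambda c:c["intrinsics"]@np.c_[c["R"],c["t"]]
# top near corner: top (55,400), side (70,113)
for a,b in(((55,400),(70,113)),):
    X=cv2.triangulatePoints(P(t),P(s),np.array(a)[:,None]*k,np.array(b)[:,None]*k);print("box top",(X[:3]/X[3]).T)
print("glue,mug",cast(t,np.array([(165,305)])*k,.17),cast(t,np.array([(184,385)])*k,.09))
print("green box bottom",cast(t,np.array([(130,288),(135,155)])*k,0).round(3).tolist())
E
```

```text
box bottom top [[0.381, 0.473, 0.0], [0.17, 0.499, 0.0]]
box bottom side [[0.394, 0.491, 0.0], [0.19, 0.492, 0.0]]
box top [[0.36934073 0.39320185 0.37809497]]
glue,mug [[0.54189364 0.35691967 0.17      ]] [[0.4280211 0.3387123 0.09     ]]
green box bottom [[0.6, 0.489, 0.0], [0.856, 0.519, 0.0]]
```

```bash
python3 - <<'E'
import pickle,numpy as np
from h import *
d=pickle.load(open("v0.pkl","rb"))
for n in d:
    c=d[n]
    for b in((.388,.482),(.18,.496),(.388,.75),(.142,.609)):
        out=[]
        for z in(0,.1,.15,.2,.25,.3,.35,.4):
            q=c["intrinsics"]@(c["R"]@np.array([*b,z])+c["t"]);out.append((z,(q[:2]/q[2]/.64).round().astype(int).tolist()))
        print(n,b,out)
im=np.hstack([d["top"]["color"][215:375,:130],d["side"]["color"][50:210,:130]])[:,:,::-1]
cv2.imwrite("pics/box.png",cv2.resize(im,(780,480),interpolation=cv2.INTER_CUBIC))
E
```

```text
top (0.388, 0.482) [(0, [116, 407]), (0.1, [89, 404]), (0.15, [73, 403]), (0.2, [56, 401]), (0.25, [37, 399]), (0.3, [15, 396]), (0.35, [-8, 394]), (0.4, [-35, 391])]
top (0.18, 0.496) [(0, [88, 534]), (0.1, [57, 543]), (0.15, [39, 548]), (0.2, [19, 554]), (0.25, [-4, 561]), (0.3, [-28, 569]), (0.35, [-57, 577]), (0.4, [-89, 587])]
top (0.388, 0.75) [(0, [-37, 398]), (0.1, [-79, 394]), (0.15, [-102, 392]), (0.2, [-129, 389]), (0.25, [-158, 387]), (0.3, [-190, 384]), (0.35, [-227, 380]), (0.4, [-268, 376])]
top (0.142, 0.609) [(0, [16, 554]), (0.1, [-22, 565]), (0.15, [-45, 572]), (0.2, [-69, 579]), (0.25, [-97, 587]), (0.3, [-128, 596]), (0.35, [-163, 607]), (0.4, [-203, 619])]
side (0.388, 0.482) [(0, [147, 266]), (0.1, [129, 226]), (0.15, [120, 205]), (0.2, [110, 181]), (0.25, [99, 157]), (0.3, [87, 130]), (0.35, [75, 101]), (0.4, [61, 70])]
side (0.18, 0.496) [(0, [38, 320]), (0.1, [12, 281]), (0.15, [-3, 259]), (0.2, [-19, 235]), (0.25, [-36, 210]), (0.3, [-54, 183]), (0.35, [-74, 153]), (0.4, [-96, 121])]
side (0.388, 0.75) [(0, [83, 206]), (0.1, [64, 168]), (0.15, [54, 146]), (0.2, [43, 124]), (0.25, [31, 100]), (0.3, [19, 75]), (0.35, [5, 48]), (0.4, [-9, 19])]
side (0.142, 0.609) [(0, [-8, 299]), (0.1, [-36, 260]), (0.15, [-52, 238]), (0.2, [-69, 215]), (0.25, [-88, 190]), (0.3, [-107, 163]), (0.35, [-129, 133]), (0.4, [-152, 102])]
```

View pics/box.png

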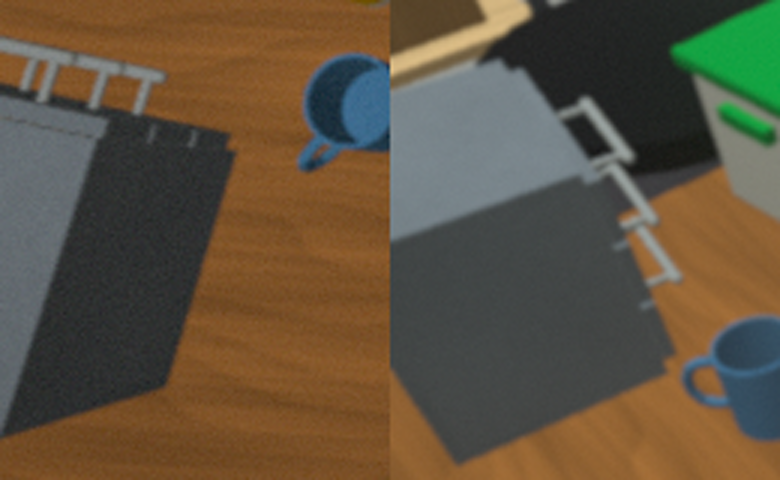

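{"api": "drive_tool", "payload": {"series": [[[0,0,4],0],[[0,0,4],0],[[0,0,4],0],[[5.3,-1.5,0],-5],[[5.2,-2,0],-5],[[5,-2.4,0],-5],[[4.8,-2.9,0],-5],[[4.5,-3.3,0],-5],[[4.2,-3.6,0],-5],[[3.8,-4,0],-5]], "hand": 1, "newtons": 20}}

```text
time: 1.35
ee_pos: [0.4709, 0.4104, 0.35]
eef_rot: [0.409, 0.913, -0.0, -0.0]
ft_force: [0.6, -0.2, -0.2]
width: 0.0018
grip_force: 0.0
```

{"api": "drive_tool", "payload": {"series": [[[1.2,-5.1,0],-4.9],[[1.2,-5.1,0],-4.9],[[1.2,-5.1,0],-4.9],[[1.2,-5.1,0],-4.9],[[1.2,-5.1,0],-4.9],[[1.2,-5.1,0],-4.9],[[1.2,-5.1,0],-4.9],[[1.2,-5.1,0],-4.9],[[1,-5.1,0],-4.9],[[0.9,-5.2,0],-4.6]]}}

```text
time: 2.6
ee_pos: [0.5848, -0.1007, 0.3503]
eef_rot: [0.749, 0.663, -0.0, -0.0]
ft_force: [1.2, 0.2, -1.4]
width: 0.0005
grip_force: 0.0
```

{"api": "drive_tool", "payload": {"series": [[[0,0,-4.5],0],[[0,0,-4.5],0],[[0,0,-4.5],0],[[0,0,-4.5],0],[[0,0,-4.5],0],[[0,0,-4.5],0],[[0,0,-2],0],[[0,0,-1.5],0],[[0,0,-0.5],0],[[0,0,0],0]]}}

```text
time: 3.85
ee_pos: [0.5853, -0.0994, 0.0413]
eef_rot: [0.748, 0.664, 0.0, 0.0]
ft_force: [0.0, -0.3, 0.9]
width: 0.0006
grip_force: 0.0
```

```bash
python3 - <<'E'
from bench import r, vision
import cv2,numpy as np
c=vision.camera("side");t=vision.camera("top")
a=cv2.resize(c["color"][145:265,185:325],(350,300),interpolation=3);b=cv2.resize(t["color"][140:260,165:325],(400,300),interpolation=3)
cv2.imwrite("pics/down.png",np.hstack([a,b])[:,:,::-1])
s=r.read_state();print(s["ee_pos"],s["ft_force"])
E
```

```text
[ 0.58548351 -0.09933126  0.04166509] [-0.01855235 -0.01382071  0.64395737]
```

View pics/down.png

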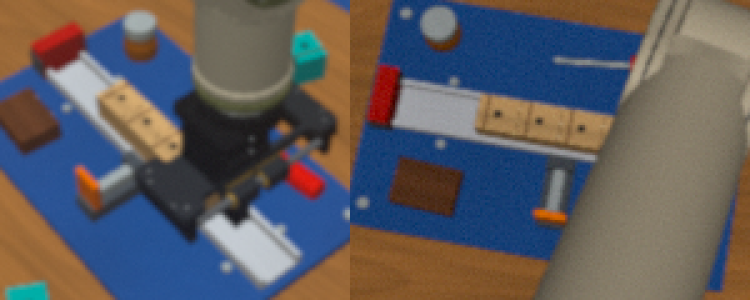

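The side view shows the fingers standing in the channel behind the last block at about (180,165), clear of the walls. The top view shows the row still in place, so I'll push slowly.

{"api": "drive_tool", "payload": {"series": [[[0.08,0.7,0],0],[[0.08,0.7,0],0],[[0.07,0.6,0],0],[[0.05,0.4,0],0],[[0.05,0.4,0],0],[[0.06,0.5,0],0],[[0.07,0.6,0],0],[[0.07,0.6,0],0],[[0.07,0.6,0],0],[[0.07,0.6,0],0]]}}

```text
time: 5.2
ee_pos: [0.5915, -0.0417, 0.0406]
eef_rot: [0.748, 0.664, 0.0, -0.0]
ft_force: [0.6, -2.8, 2.2]
width: 0.0003
grip_force: 1.5
```

{"api": "drive_tool", "payload": {"series": [[[0.08,0.6,0],0],[[0.08,0.6,0],0],[[0.08,0.6,0],0],[[0.07,0.6,0],0],[[0.07,0.6,0],0],[[0.07,0.6,0],0],[[0.07,0.6,0],0],[[0.05,0.4,0],0],[[0.04,0.3,0],0],[[0.02,0.2,0],0]]}}

```text
time: 6.45
ee_pos: [0.5977, 0.0089, 0.0405]
eef_rot: [0.748, 0.664, -0.0, 0.0]
ft_force: [-0.1, -3.0, 1.4]
width: 0.0003
grip_force: 1.2
```

{"api": "drive_tool", "payload": {"series": [[[0.01,0.1,0],0],[[0.01,0.1,0],0],[[0.01,0.1,0],0],[[0.01,0.1,0],0],[[0.01,0.1,0],0],[[0.01,0.1,0],0],[[0,0.1,0],0],[[0,0,0],0],[[0,0,0],0],[[0,0,0],0]]}}

```text
time: 7.7
ee_pos: [0.5981, 0.0134, 0.0406]
eef_rot: [0.748, 0.663, -0.001, 0.001]
ft_force: [-0.7, -9.2, 1.6]
width: 0.0004
grip_force: 4.4
```

The force has risen to 9 N, so the row is against the stop. I'll back off, lift and move in front of the tab.

{"api": "drive_tool", "payload": {"series": [[[-0.1,-1,0],0],[[-0.2,-2,0],0],[[0,0,4],0],[[0,0,4],0],[[0,0,2],0],[[-4.5,1.5,0],0],[[-4.5,1.5,0],0],[[-4.5,1.5,0],0],[[0,0,0],0],[[0,0,0],0]]}}

```text
time: 8.95
ee_pos: [0.4609, 0.0303, 0.141]
eef_rot: [0.748, 0.664, 0.001, 0.0]
ft_force: [-0.7, 0.3, 0.0]
width: 0.0003
grip_force: 0.0
```

```bash
python3 - <<'E'
from bench import r, vision
import cv2,numpy as np
c=vision.camera("side");t=vision.camera("top")
a=cv2.resize(c["color"][145:265,185:325],(350,300),interpolation=3);b=cv2.resize(t["color"][140:260,165:325],(400,300),interpolation=3)
cv2.imwrite("pics/home.png",np.hstack([a,b])[:,:,::-1])
s=r.read_state();print(s["ee_pos"],s["ft_force"])
E
```

```text
[0.46122885 0.0299938  0.14074903] [0.75188763 0.56261674 0.49936018]
```

View pics/home.png

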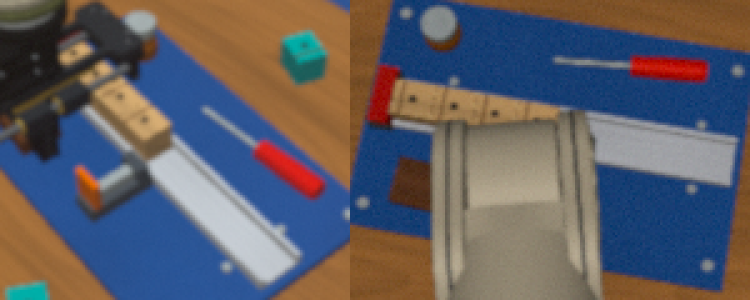

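The side view shows the row clear of the bolt line, with the rear block ending at (150,150), and the top view shows the front block against the red stop at (395,100). I'll check this numerically from the visible dots.

```bash
python3 - <<'E'
from h import *;import pickle
d=pickle.load(open("v0.pkl","rb"))
a=np.radians(-6.87);X=np.array([np.cos(a),np.sin(a)]);Y=np.array([-X[1],X[0]]);O=np.array([.6011,.0286])
for v,uv,o in(("top",[(62,99),(105,105),(148,113)],(165,140)),("side",[(73,50),(94,72),(119,97),(145,121)],(185,145))):
    p=cast(d[v],(np.array(uv)+.5)/2.5-.5+np.array(o),.056)[:,:2]-O;print(v,np.c_[p@X,p@Y].round(4).tolist())
E
```

```text
top [[-0.0002, 0.1543], [0.0015, 0.1075], [0.0012, 0.0604]]
side [[0.0015, 0.1585], [-0.0007, 0.1136], [-0.0022, 0.0642], [-0.0018, 0.0177]]
```

{"api": "drive_tool", "payload": {"series": [[[-1,0.1,0],0],[[0,0,-3],0],[[0,0,-3],0],[[0,0,-2],0],[[0,0,-1],0],[[0,0,-0.1],0],[[0,0,0],0],[[0,0,0],0],[[0,0,0],0],[[0,0,0],0]]}}

```text
time: 10.3
ee_pos: [0.4505, 0.0318, 0.0498]
eef_rot: [0.748, 0.664, 0.0, 0.0]
ft_force: [-0.7, -1.2, -0.5]
width: 0.0006
grip_force: 0.0
```

{"api": "drive_tool", "payload": {"series": [[[0.7,-0.1,0],0],[[0.7,-0.1,0],0],[[0.6,-0.1,0],0],[[0.6,-0.1,0],0],[[0.6,-0.1,0],0],[[0.6,-0.1,0],0],[[0.6,0,0],0],[[0.6,-0.1,0],0],[[0.5,0,0],0],[[0.5,-0.1,0],0]]}}

```text
time: 11.55
ee_pos: [0.5106, 0.0238, 0.0495]
eef_rot: [0.748, 0.664, 0.0, -0.0]
ft_force: [-1.2, 1.1, -0.4]
width: 0.0003
grip_force: 0.8
```

{"api": "drive_tool", "payload": {"series": [[[0.5,-0.1,0],0],[[0.5,0,0],0],[[0.5,-0.1,0],0],[[0.4,0,0],0],[[0.3,-0.1,0],0],[[0.2,0,0],0],[[0.2,0,0],0],[[0.1,0,0],0],[[0,0,0],0],[[0,0,0],0]]}}

```text
time: 12.8
ee_pos: [0.535, 0.0207, 0.0493]
eef_rot: [0.748, 0.664, -0.002, -0.002]
ft_force: [-13.9, 0.3, 10.8]
width: 0.0004
grip_force: 7.8
```

{"api": "drive_tool", "payload": {"series": [[[0.1,0,0],0],[[0.1,0,0],0],[[0,0,0],0],[[0,0,0],0],[[-0.5,0.1,0],0],[[-1,0.1,0],0],[[-2,0.2,0],0],[[-2,0.3,0],0],[[-1,0.1,2],0],[[0,0,4],0]]}}

```text
time: 14.05
ee_pos: [0.4726, 0.0287, 0.1092]
eef_rot: [0.748, 0.664, -0.001, -0.0]
ft_force: [0.4, 0.2, 0.3]
width: 0.0005
grip_force: 0.0
```

{"api": "drive_tool", "payload": {"series": [[[0,0,5],0],[[0,0,5],0],[[0,-4,3],0],[[0,-5,3],0],[[0,-5,0],0],[[0,-5,0],0],[[0,-5,0],0],[[0,-4,0],0],[[0,0,0],0],[[0,0,0],0]]}}

```text
time: 15.3
ee_pos: [0.4744, -0.2507, 0.2694]
eef_rot: [0.748, 0.664, 0.0, -0.0]
ft_force: [0.4, 0.0, -0.7]
width: 0.0005
grip_force: 0.0
```

```bash
python3 - <<'E'
from bench import r, vision
import cv2,numpy as np
c=vision.camera("side");t=vision.camera("top")
a=cv2.resize(c["color"][145:265,185:325],(350,300),interpolation=3);b=cv2.resize(t["color"][140:260,165:325],(400,300),interpolation=3)
cv2.imwrite("pics/bolt.png",np.hstack([a,b])[:,:,::-1])
s=r.read_state();print(s["time"],s["ee_pos"],s["ft_force"])
E
```

```text
15.4 [ 0.47470322 -0.24996802  0.26949908] [ 0.00640881 -0.07703495 -0.02047016]
```

View pics/bolt.png

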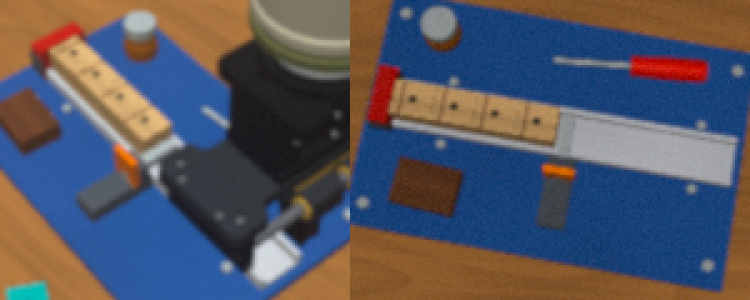

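The top view shows the bolt across the rail behind the last block at (566,130), and the tab at (558,171), up against the bridge. The row is closed against the stop. I'll measure the bolt travel.

```bash
python3 - <<'E'
from bench import r, vision
from h import *;import pickle
d=pickle.load(open("v0.pkl","rb"))
a=np.radians(-6.87);X=np.array([np.cos(a),np.sin(a)]);Y=np.array([-X[1],X[0]]);O=np.array([.6011,.0286])
for c in(d["top"],vision.camera("top")):
    m=mask(c,(4,180,100),(15,255,255));m[:200]=0;m[245:]=0;m[:,:230]=0;m[:,270:]=0
    v,u=np.nonzero(m);w=c["color"][v,u].astype(float)[:,0]
    P=cast(c,[np.average(u,weights=w),np.average(v,weights=w)],.06)[0,:2]-O;print(len(u),u.mean(),v.mean(),P@X,P@Y)
    dk=c["color"][150:230,170:260]
c=vision.camera("top")
cv2.imwrite("pics/fin.png",cv2.resize(c["color"][160:240,170:290,::-1],(780,520),interpolation=cv2.INTER_CUBIC))
E
```

```text
48 244.35416666666666 226.41666666666666 -0.09833433796009261 -0.014365074300916195
51 247.7058823529412 208.98039215686273 -0.05125402202453541 -0.01426709544017499
```

View pics/fin.png

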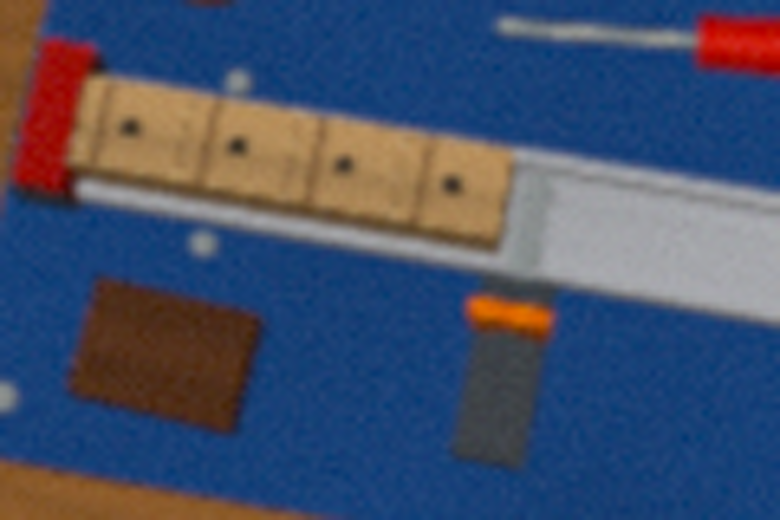

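```bash
python3 - <<'E'
from bench import r, vision
from h import *
a=np.radians(-6.87);X=np.array([np.cos(a),np.sin(a)]);Y=np.array([-X[1],X[0]]);O=np.array([.6011,.0286])
c=vision.camera("top")
M=c["intrinsics"]@np.c_[c["R"],c["t"]]
def pr(x,y,z):
    q=M@np.array([*(O+x*X+y*Y),z,1]);return q[:2]/q[2]
g=cv2.cvtColor(c["color"],cv2.COLOR_RGB2HSV)
# sample along bar axis at z=.042, y=-.016 and reference across bare floor y=-.05
for x in np.arange(-.06,.034,.004):
    f=lambda y,z:[int(k) for k in cv2.remap(c["color"],*[np.full((1,1),k,np.float32) for k in pr(x,y,z)],cv2.INTER_LINEAR)[0,0]]
    print(round(x,3),f(-.016,.042),f(-.05,.016))
for n,p in(("bridge near top",(-.046,-.016,.048)),("bridge far top",(-.032,-.016,.048)),("tabtop far if full",(-.046,-.016,.066))):
    print(n,((pr(*p)-[170,160]+.5)*6.5).round())
E
```

```text
-0.06 [59, 66, 73] [23, 64, 119]
-0.056 [71, 68, 65] [25, 63, 120]
-0.052 [120, 64, 27] [26, 66, 120]
-0.048 [203, 96, 0] [23, 64, 120]
-0.044 [209, 100, 0] [24, 63, 121]
-0.04 [111, 73, 58] [21, 63, 118]
-0.036 [60, 64, 70] [24, 62, 117]
-0.032 [83, 87, 91] [22, 64, 119]
-0.028 [127, 131, 133] [55, 79, 118]
-0.024 [138, 142, 143] [134, 135, 142]
-0.02 [137, 142, 141] [165, 166, 171]
-0.016 [137, 143, 145] [168, 168, 172]
-0.012 [139, 145, 144] [166, 166, 170]
-0.008 [138, 143, 143] [163, 163, 168]
-0.004 [137, 143, 142] [168, 167, 171]
0.0 [137, 143, 143] [162, 162, 167]
0.004 [135, 141, 143] [160, 162, 165]
0.008 [138, 144, 142] [159, 160, 163]
0.012 [140, 143, 144] [160, 161, 167]
0.016 [138, 139, 140] [161, 160, 165]
0.02 [149, 150, 157] [144, 145, 148]
0.024 [102, 115, 143] [149, 148, 152]
0.028 [36, 69, 121] [140, 143, 158]
0.032 [15, 61, 115] [60, 85, 128]
bridge near top [516. 313.]
bridge far top [522. 279.]
tabtop far if full [515. 305.]
```

The bar's tip reads x ≥ +13 mm, which is full travel. The tab sits at the bridge, and the push stalled at 14 N. I'm handing the job in.

```bash
python3 -c "
from bench import r
print(r.close_job())"
```

```text
the job is handed in; nothing more can be done
None
```

The job is handed in: the camera shows all four blocks closed up against the red stop and the bolt across the rail behind them, apparently fully in, but no verdict was returned. The bolt's tip reads as full travel and the push stalled at 14 N, though I saw the tab move only about 47 mm of the 58, so I take it the bolt started partly in.

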